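# Close the brush cradle and bring out the measuring stick

## Robot

A 6-joint arm with a two-finger parallel gripper is mounted at the origin on the work surface. World frame = base frame: x ahead of the robot, y to its left, z up, the work surface at z = 0. Lengths are in m, angles in degrees, forces in N, time in s.
With the tool pointing down it reaches from about 0.35 to 0.875 m from the base axis. Payload 4.2 kg.
Tool frame: the origin (TCP) lies midway between the tips of the shut fingers; the grasp point (between the pads) lies 19 mm behind it; z points along the fingers, y is the line along which they close (so a half turn about z gives the same grasp; the last joint's range is limited). The gripper opens to 87 mm and grips with 3 to 60 N. Pads are 19 mm wide; open, the fingers measure 117 mm over their backs; the gripper's body (75 mm by 190 mm) begins 51 mm behind the grasp point.
Start: joints at [-60.642, 22.042, 0.453, 0, -68.411, -14.817], TCP at [0.157, -0.605, 0.223] pointing down, gripper open.
Joint ranges: [-179.83, 179.83], [-69.29, 118.12], [-61.27, 80.66], [-181.25, 117.63], [-171.15, -9.14], [-177.46, 177.46]. Speed limits (degrees/s): [159.86, 159.86, 180, 180, 180, 180].

## Interface

Orientations are given as [roll, pitch, yaw] about the fixed x, y, z axes, in that order (R = Rz(yaw) Ry(pitch) Rx(roll)).
In Python, from workcell import env gives the robot as it stands. The module is installed in compiled form; this text tells all that it offers. Calls block until the motion is done:
- env.goto(position, orientation): joint-space move of the TCP to a pose.
- env.move_straight(position, rotation=None, rate=0.15, force_limit=None): straight line of the TCP; rotation=None keeps the orientation; rate is the mean speed in m/s. With force_limit (N) it stops when the force on the tool has changed by that much, and returns True; else False.
- env.set_joints(angles): joint-space move.
- env.gripper_to(opening, grasp_force=None): opening from 0.0 (shut) to 1.0 (fully open); grasp_force is the grip in N (None keeps the last); returns when the fingers have stopped.
- env.dwell(seconds).
- env.inverse_kinematics(position, orientation): joint angles nearest the present ones, or None.
- env.read_state(): the state.
- env.grab_frame(name): name is "side" or "top" or "wrist"; returns a dict with "image" (384x512x3 uint8, blue, green, red), "fx", "fy", "cx", "cy" (pixels), "position" and "orientation" of the camera in the world. Camera axes: x right, y up, looking along -z (the intrinsics and any distortion apply to the point x, -y, -z); pixel columns grow to the right and rows downward; lengths in m; the calibration is good to about 2 mm. A picture is of the moment at which its call begins. There is no depth.
A pose or a line that the arm cannot do raises env.Unreachable and nothing moves.
- env.close_job(): hands the job in; it is judged then, once.
Trained networks look in a picture, given as the dict that the camera call returned (one of the last four; its "shot" number tells which), for a name from the list of things; names that differ only in an ending like _2 or _b are one class to them, and where a whole thing is asked for, a point or a joint stands for the part that bears it (a point fixed in the world has none). Each returns a list of dicts, best first, with "score" (0 to 1); they miss things now and then, are a little off and sometimes report something else, mostly with a low value. They report only what shows in the picture. A call takes as long as a camera call. They do not tell look-alikes from the thing itself.
- env.search_frame(picture, thing): "xyz" ([x, y, z] in m, in world coordinates, good to about 4 mm: the middle of the surface that is visible of it).
- env.trace(picture, thing): "mask" (384x512 bool, what is visible of it).
The state is a dict: "clock": time; "joint_positions": joint angles; "qvel": joint speeds; "joint_torque": joint torques, N m; "position": TCP position; "tool_rot": TCP orientation; "force": force on the tool from outside, world axes, zero at the start; "wrist_torque": the same for the moment, N m; "opening": opening from 0.0 (shut) to 1.0 (fully open); "finger_force": force on a finger pad.
Only numpy, scipy, OpenCV 4.12 (cv2) and the standard library are available. Lean on these libraries where they do the work, as an engineer would, in place of code of your own. Each camera call takes 0.05 s, during which the arm holds its last target. There are 200 camera calls.

## Task

Get ready to check a brush: first press the orange keeper flap of the cradle fully down over the brush while the measuring stick still lies in its wooden till. Then take the long yellow stick out through the till's narrow mouth, which is shorter than the stick, so tilt it and draw it out slantwise, and finish while still holding it, still and level, about 10 cm above the cradled brush, centred over the cradle and lined up with the brush. Leave the brush in its cradle and do not knock the pen cup, the glue bottle or the ring dish.

Things in the scene. Friction and masses are not known exactly. Their poses are not given: they have to be found in the camera images.
- till: Wooden till fixed on the bench: a trough 326 mm long (its y), 146 mm wide (x), 66 mm high, both ends bridged by plywood covers 6 mm thick. Origin: centre of its underside. Inside: 310 mm long, 130 mm wide, floor 6 mm above the bench, so 54 mm free height under the covers.
- till_mouth (a point): Centre of the till's mouth, level with the covers' top, 66 mm above the bench. The mouth between the covers is 160 mm long (y, +-80 mm; edges painted red) and 130 mm wide (x, +-65 mm, up to the 8 mm side walls, as high as the covers). x across, y along, z up.
- stick_center (a point): Middle of the yellow stick with black bands: 220 mm long (y), 14 wide (x), 26 high (z), about 70 g. Starts on edge on the till's floor, its middle within 30 mm of the mouth's. When level it cannot pass: slide it level until one end is inside the mouth, raise that end (0.3 rad passes), draw it out along its length. Grasp across the 14 mm, fingers part-open to clear the walls.
- keeper (a joint): Orange keeper flap of the cradle: 0 = fully down, flat over the brush; grows as it opens upward; starts half open at 0.6 to 1.1 rad. Stiff hinge (0.06 N m of friction): it stays where it is left and closes with a few newtons pressed down from above about 30 mm from the hinge line.
- keeper_hinge (a point): Middle of the keeper's hinge line, 40.5 mm above the bench, on the fixed dark-wood cradle (100 x 100 mm). y along the hinge, z up; the flap reaches 80 mm from here towards -x, is 50 mm wide (y) and 6 mm thick; closed, its top is 43.5 mm above the bench. Hinge posts 12 mm wide stand 33 mm to either side, up to 46 mm above the bench.
- brush_axis (a point): Make-up brush lying loose in the cradle: wooden handle 16 mm thick, metal ferrule, black hair 26 mm thick; 154 mm long along its y (hair to +y), parallel to the hinge. The point is on its axis in the handle, 62 mm from the handle's end, about 28 mm above the bench and 40 mm from the hinge line. It may roll about its y.
- pen_cup: Bystander: clear cup with pens, 68 mm across, about 165 mm high over all; origin at the centre of its underside.
- glue_bottle: Bystander: white glue bottle with orange cap, 52 mm across, 120 mm high; origin at the centre of its underside.
- ring_dish: Bystander: low round wooden dish, 84 mm across, 35 mm high; origin at the centre of its underside.
Not all that is in view belongs to the job. Leave any pink look-alike of the part that bears keeper alone.

How it is judged (in metres and radians):
On the way, in this order (a step that is already met when the one before it is completed fails the run):
1. the keeper is pressed down over the brush while the stick still lies in the till (value of joint keeper below 0.08 rad and z of stick_center in the frame of till_mouth below -0.035 m), for 0.2 s.
2. the stick is out of the mouth, held by the fingers above the covers (z of stick_center in the frame of till_mouth above 0.03 m and contact force between stick and the fingers above 1 N), for 0.2 s.
At the end, for the whole second after the job is handed in: The fingers hold the stick at rest, its middle 0.10 to 0.22 m above the bench and within 40 mm (in plan) of the brush point, level and in line with the brush within 0.2 rad; keeper down (under 0.08 rad), brush still in its cradle (moved under 20 mm) (contact force between stick and the fingers above 1 N and value of joint keeper below 0.08 rad and height (world z) of stick_center between 0.1 and 0.22 m and horizontal distance between stick_center and brush_axis below 0.04 m and angle between the y axis of stick_center and the y axis of keeper_hinge, either way round below 0.2 rad and angle between stick_center's own y axis and vertical between 1.37 and 1.77 rad and linear speed of stick below 0.03 m/s and z of brush_axis in the frame of keeper_hinge between -0.02 and 0 m and distance of brush_axis from where it was at the start of the episode below 0.02 m); the arm keeps its last pose, push and grip.
It fails at once if the pen cup is knocked (moved over 20 mm or tipped) (distance of pen_cup from where it was at the start of the episode above 0.02 m or angle between pen_cup's own z axis and vertical above 0.3 rad).
It fails at once if the glue bottle is knocked (moved over 20 mm or tipped) (distance of glue_bottle from where it was at the start of the episode above 0.02 m or angle between glue_bottle's own z axis and vertical above 0.3 rad).
It fails at once if the ring dish is knocked (moved over 20 mm or tipped) (distance of ring_dish from where it was at the start of the episode above 0.02 m or angle between ring_dish's own z axis and vertical above 0.3 rad).
It also fails if it takes over 58 s, if anything falls off the work surface, if the arm or the gripper's body presses on something with over 40 N, if the wrist force passes 120 N, or if a joint passes its speed limit or range.

## Working session

There is one attempt and no reset: what is moved stays moved. The work goes in short steps, each a Python script; the robot and the scene stay as the last script left them, time stands still between calls to the robot, and variables do not carry over. Pictures are saved under pics/ and viewed, at most 10 in all, crops included, and the job is handed in when it is done.

```bash
mkdir -p pics
cat > h.py <<'E'
import numpy as np, cv2
from scipy.spatial.transform import Rotation as R
from workcell import env
def cam(f):
    M=R.from_euler('xyz',f["orientation"],degrees=True).as_matrix() if np.size(f["orientation"])==3 else None
    return M,np.array(f["position"])
def proj(f,p):
    M,c=cam(f); q=M.T@(np.array(p)-c)
    return np.array([f["fx"]*q[0]/-q[2]+f["cx"], f["fy"]*-q[1]/-q[2]+f["cy"]])
def onplane(f,uv,z):
    M,c=cam(f); d=M@np.array([(uv[0]-f["cx"])/f["fx"],-(uv[1]-f["cy"])/f["fy"],-1])
    return c+d*(z-c[2])/d[2]
E
python3 - <<'E'
from h import *
ims=[]
for n in("top","side"):
    f=env.grab_frame(n); print(n,{k:v for k,v in f.items() if k!="image"})
    cv2.imwrite(f"pics/{n}0.png",cv2.resize(f["image"],(800,600)))
    for t in["till","stick_center","keeper","brush_axis","pen_cup","glue_bottle","ring_dish"]:
        for r in env.search_frame(f,t)[:3]: print(t,np.round(r["xyz"],3),round(r["score"],2),proj(f,r["xyz"]).round())
print(env.read_state())
E
```

```text
top {'fx': 480.2406863742815, 'fy': 480.2406863742815, 'cx': 260.14926874383315, 'cy': 190.2446414064264, 'position': array([0.3129966 , 0.0190692 , 1.26583173]), 'orientation': array([ 11.54983214,  -0.12626975, -88.79946939]), 'shot': 1}
till [ 0.434 -0.179  0.072] 0.66 [340. 241.]
stick_center [ 0.449 -0.179  0.031] 0.68 [337. 236.]
stick_center [ 0.44  -0.177  0.066] 0.34 [339. 238.]
keeper [0.476 0.23  0.071] 0.87 [176. 220.]
keeper [0.336 0.377 0.045] 0.79 [116. 276.]
keeper [ 0.449 -0.178  0.031] 0.43 [337. 236.]
brush_axis [0.486 0.284 0.034] 0.67 [158. 218.]
pen_cup [ 0.702 -0.304  0.075] 0.9 [387. 138.]
pen_cup [0.706 0.264 0.01 ] 0.68 [172. 139.]
glue_bottle [0.708 0.015 0.076] 0.73 [264. 133.]
ring_dish [0.706 0.263 0.012] 0.72 [173. 139.]
side {'fx': 443.4195974561953, 'fy': 443.4195974561953, 'cx': 256.256817877437, 'cy': 187.4934466641766, 'position': array([-0.00722553,  0.75193166,  0.82197716]), 'orientation': array([ 5.03400029e+01, -1.10689783e-01, -1.41547579e+02]), 'shot': 2}
till [ 0.433 -0.15   0.055] 0.66 [333. 175.]
till [0.471 0.237 0.077] 0.48 [232. 243.]

[... 375 characters left out ...]
. 175.]
{'clock': 0.8, 'joint_positions': array([-6.06415559e+01,  2.20390777e+01,  4.51622058e-01, -9.15918423e-04,
       -6.84116325e+01, -1.48173210e+01]), 'qvel': array([-0.01075366,  0.02243128, -0.01716851, -0.00702698,  0.07182876,
        0.01292926]), 'joint_torque': array([ 4.62462012e-04, -3.90409863e+01,  1.87612116e+01,  4.22410995e+00,
        1.55348622e-02, -2.56426807e-05]), 'position': array([ 0.15694447, -0.60493692,  0.22256826]), 'tool_rot': array([-1.79999336e+02,  1.05653248e-03, -1.65459214e+02]), 'force': array([-0.53237762,  0.25168739,  0.01643831]), 'wrist_torque': array([-0.04560321, -0.04289067, -0.00292945]), 'finger_force': 0.0, 'opening': 1.0055180032964202}
```

View pics/top0.png

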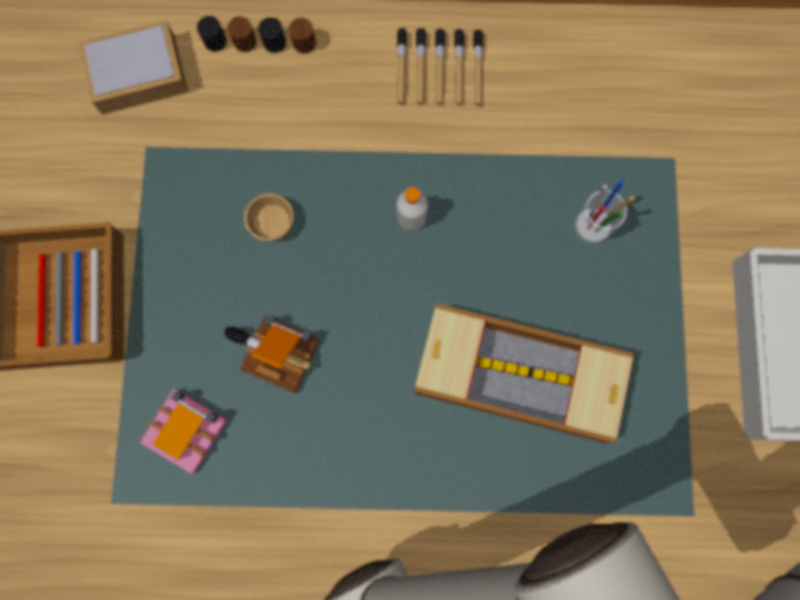

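View pics/side0.png

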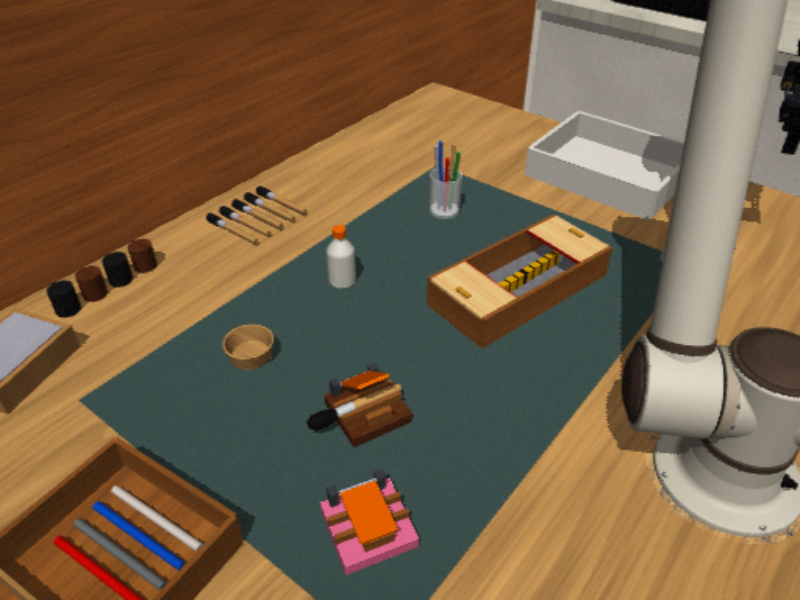

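Orange flaps in the top view (800x600): one on dark wood at (277,345), with the brush under it, and one on a pink base at (180,430), the look-alike. The target is the dark-wood one. The only yellow banded stick is in the till at (525,372); the bars in the left tray are other colours. Next I'll take close views of both targets with the wrist camera.

Run:
```python
from h import *
for n,p,yaw in(("wtill",[0.40,-0.18,0.36],-165),("wcrad",[0.44,0.25,0.33],-165)):
    yaw={"wtill":-14-180,"wcrad":-23-180}[n]
    env.goto(p,[180,0,yaw+90]) if env.inverse_kinematics(p,[180,0,yaw+90]) is not None else env.goto(p,[180,0,yaw])
    f=env.grab_frame("wrist"); s=env.read_state(); print(n,s["clock"],s["tool_rot"],s["joint_positions"].round(1),{k:v for k,v in f.items() if k!="image"})
    np.save(n+".npy",f,allow_pickle=True)
    cv2.imwrite(f"pics/{n}.png",cv2.resize(f["image"],(800,600)))
    for t in["stick_center","keeper","brush_axis"]:
        for r in env.search_frame(f,t)[:2]: print(t,np.round(r["xyz"],3),round(r["score"],2),proj(f,r["xyz"]).round())
```

```text
wtill 2.6917 [ 1.79947971e+02 -1.05935425e-02 -1.04075042e+02] [ -2.9  -0.9  -9.    0.  -82.  -11.1] {'fx': 329.5881307473671, 'fy': 329.5881307473671, 'cx': 250.14532999503578, 'cy': 189.4135343762163, 'position': array([ 0.3806306 , -0.25658083,  0.52039872]), 'orientation': array([-1.65721053e+01, -9.00636260e-02,  1.65944056e+02]), 'shot': 3}
stick_center [ 0.451 -0.171  0.031] 0.74 [218. 160.]
wcrad 4.4833 [-1.79986111e+02  1.08105575e-02 -1.13074189e+02] [ 47.9   6.8  -4.8   0.  -78.4 -71. ] {'fx': 329.5881307473671, 'fy': 329.5881307473671, 'cx': 250.14532999503578, 'cy': 189.4135343762163, 'position': array([0.40915167, 0.17708208, 0.49090317]), 'orientation': array([-1.65803392e+01, -3.49537594e-02,  1.56953585e+02]), 'shot': 4}
keeper [0.336 0.38  0.048] 0.95 [353. 207.]
keeper [0.473 0.225 0.074] 0.79 [218. 148.]
brush_axis [0.487 0.282 0.033] 0.92 [229. 183.]
```

View pics/wtill.png

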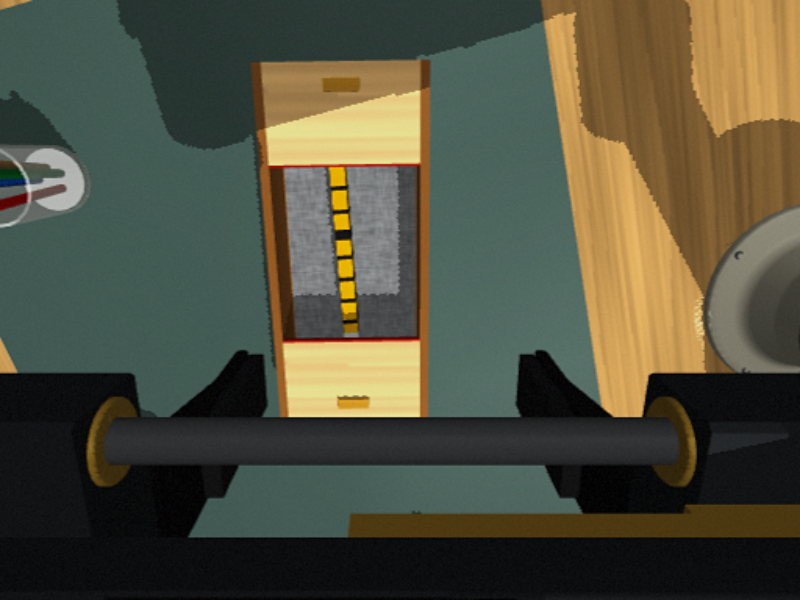

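View pics/wcrad.png

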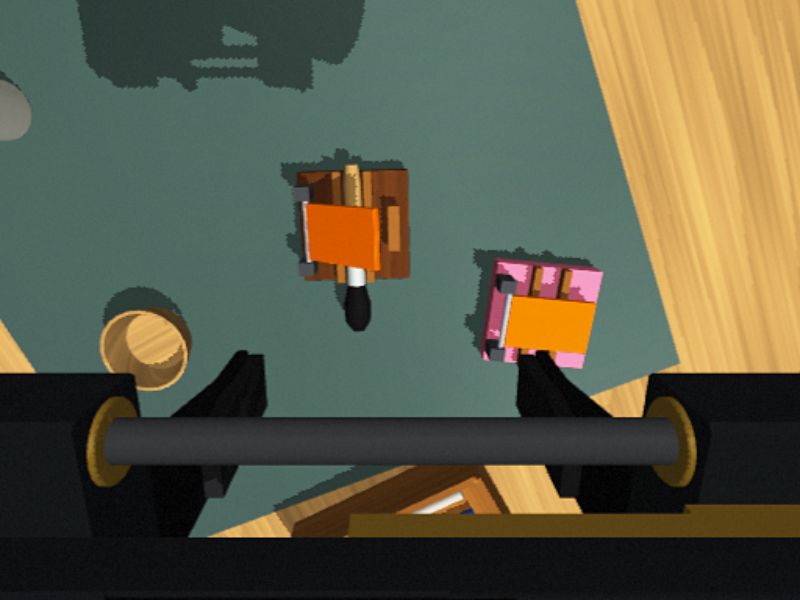

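Run:
```python
from h import *
L=lambda n:np.load(n+".npy",allow_pickle=True).item()
P=lambda f,u,v,z:onplane(f,(u*.64,v*.64),z)
f=L("wtill")
c=[P(f,*q,.066) for q in((269,166),(421,164),(283,341),(420,340))]
for q in c:print(q.round(4))
m=np.mean(c,0);print("mouth",m, "len",np.linalg.norm((c[0]+c[1]-c[2]-c[3])/2),"wid",np.linalg.norm(c[0]-c[1]),np.linalg.norm(c[2]-c[3]))
d=(c[2]+c[3]-c[0]-c[1]);print("yaw",np.degrees(np.arctan2(-d[0],d[1])))
a,b,mid=[P(f,*q,.032) for q in((337.5,168),(350,325),(343.5,235))];print("stick",a,b,mid);d=b-a;print(np.degrees(np.arctan2(-d[0],d[1])))
f=L("wcrad")
a,b=[P(f,*q,.046) for q in((301,193),(307,268))];d=b-a;print("posts",a,b,(a+b)/2,np.linalg.norm(d),np.degrees(np.arctan2(-d[0],d[1])))
c=[P(f,*q,.012) for q in((298,172),(408,170),(409,277))];print("base",c)
t=env.search_frame
```

```text
[ 0.4858 -0.2632  0.066 ]
[ 0.3592 -0.2332  0.066 ]
[ 0.5224 -0.107   0.066 ]
[ 0.3966 -0.0764  0.066 ]
mouth [ 0.44098446 -0.16994839  0.066     ] len 0.16084113641889805 wid 0.13010452568736333 0.12944650547934358
yaw -13.317722432355804
stick [ 0.43298637 -0.24666905  0.032     ] [ 0.46246072 -0.09583282  0.032     ] [ 0.44431559 -0.18537949  0.032     ]
-11.056632766237302
posts [0.49531307 0.18505623 0.046     ] [0.5190629  0.24614367 0.046     ] [0.50718798 0.21559995 0.046     ] 0.06554181439241548 -21.245290865654862
base [array([0.49620972, 0.16773982, 0.012     ]), array([0.4038998 , 0.20510096, 0.012     ]), array([0.44124364, 0.29775584, 0.012     ])]
```

Run:
```python
from h import *
a=np.load("wtill.npy",allow_pickle=True).item()["image"][95:225,150:290]
b=np.load("wcrad.npy",allow_pickle=True).item()["image"][90:220,170:310]
cv2.imwrite("pics/crop.png",np.hstack([cv2.resize(x,(400,371),interpolation=cv2.INTER_CUBIC) for x in(a,b)]))
```

```text
(no output)
```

View pics/crop.png

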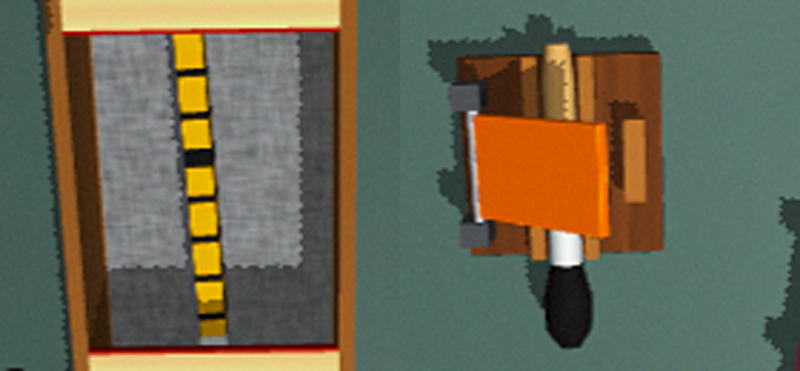

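The crops show the flap on dark wood over the brush (right, flap at (540,175)) and the stick's wide middle band in the till (left, (198,157)), so both choices hold. Pressing the keeper now.

```bash
cat >> h.py <<'E'
CY=-21.8
H=np.array([.507,.2156,0]); cx=np.array([np.cos(np.radians(CY)),np.sin(np.radians(CY)),0]); cy=np.array([-cx[1],cx[0],0])
E
python3 - <<'E'
from h import *
f=np.load("wcrad.npy",allow_pickle=True).item()
for q in((224.25,105.8),(229.5,210.9)):
    d=onplane(f,q,.03)-H; print("brush end in cradle x,y",d@cx,d@cy)
p=H-.033*cx; o=[180,0,180+CY]
env.gripper_to(0.0)
env.goto(list(p+[0,0,.16]),o)
print("j",env.read_state()["joint_positions"].round(1))
print(env.move_straight(list(p+[0,0,.10]),rate=.15,force_limit=20))
hit=env.move_straight(list(p+[0,0,.0425]),rate=.04,force_limit=12)
s=env.read_state();print(hit,s["position"],s["force"],s["clock"])
env.dwell(.3)
env.move_straight(list(p+[0,0,.16]))
env.goto(list(p-.1*cx-.02*cy+[0,0,.3]),[180,0,CY-90])
f=env.grab_frame("wrist");np.save("w2.npy",f,allow_pickle=True)
for r in env.search_frame(f,"keeper")[:2]:print(r["xyz"],proj(f,r["xyz"]))
u,v=proj(f,H-.04*cx+[0,0,.04]).astype(int);print(u,v,env.read_state()["clock"])
s=env.grab_frame("side");
a=f["image"][max(0,v-80):v+80,max(0,u-80):u+80];b=s["image"][210:300,180:280]
cv2.imwrite("pics/pressed.png",np.hstack([cv2.resize(x,(400,400),interpolation=cv2.INTER_CUBIC) for x in(a,b)]))
E
```

```text
brush end in cradle x,y -0.04129682655184158 -0.05398817555837543
brush end in cradle x,y -0.042405901256731646 0.09777686602886718
j [  43.2   15.9  -18.3    0.   -55.7 -154.9]
False
True [0.47604654 0.2277454  0.04388828] [-0.89754886  0.71340232  4.744616  ] 9.35
[0.3355, 0.3723, 0.0444] [311.44249033 229.66939204]
[0.4666, 0.2254, 0.0453] [178.04612039 167.09390198]
178 170 11.925
```

View pics/pressed.png

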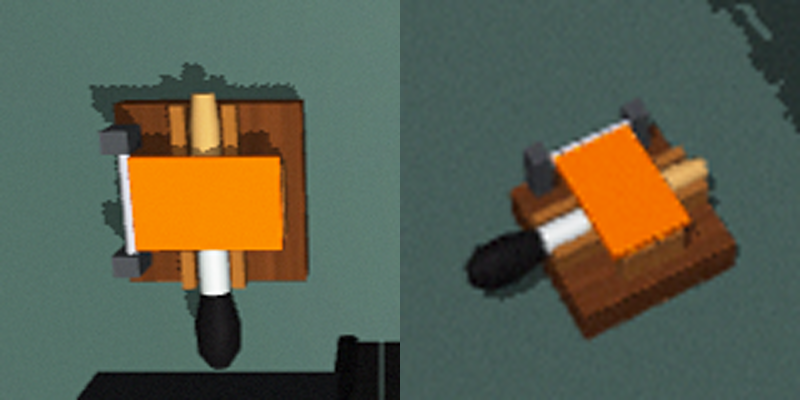

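The keeper is flat: both ends of the orange flap have equal width in the left crop at (205,200), and the tip stopped at z = 43.9 mm. Next is grasping the stick.

```bash
cat >> h.py <<'E'
M=np.array([.4410,-.1699,0]); TY=-13.3
def axes(y):
    y=np.radians(y); return np.array([np.cos(y),np.sin(y),0]),np.array([-np.sin(y),np.cos(y),0])
def pose(c,yaw,phi,off):
    "TCP pose for stick centre c, stick yaw (deg), tilt phi (rad, +y end up); off = TCP above stick centre along stick z"
    Rs=R.from_euler('z',yaw,degrees=True)*R.from_rotvec([phi,0,0])
    t=Rs*R.from_euler('xyz',[180,0,-90],degrees=True)
    return list(np.array(c)+Rs.apply([0,0,off])),list(t.as_euler('xyz',degrees=True))
E
python3 - <<'E'
from h import *
s=np.array([.4443,-.1854,.019]); OFF=-.008
env.gripper_to(.42)
p,o=pose(s,-11.1,0,OFF)
env.goto([p[0],p[1],.20],o)
f=env.grab_frame("wrist")
for r in env.search_frame(f,"stick_center")[:1]:print(r["xyz"],proj(f,r["xyz"]))
print(env.move_straight([p[0],p[1],.05],rate=.15,force_limit=15))
print(env.move_straight(p,rate=.06,force_limit=8), env.read_state()["position"])
env.gripper_to(0,25)
st=env.read_state();print(st["opening"]*87,st["finger_force"],st["force"],st["position"],st["clock"])
f=env.grab_frame("wrist");cv2.imwrite("pics/grasp.png",f["image"])
E
```

```text
[0.4513, -0.1713, 0.0319] [246.00419434 184.91395763]
False
False [ 0.44449469 -0.18544211  0.0109875 ]
13.598763978413025 24.996392726898193 [-0.39765666  0.5816691   1.82858269] [ 0.44462938 -0.18542837  0.01129025] 17.0833
```

View pics/grasp.png

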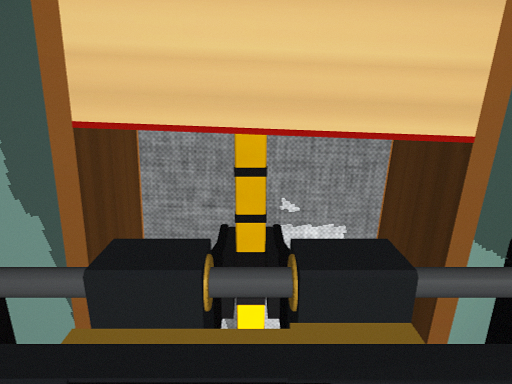

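The stick sits between the fingers at (250,235), with an opening of 13.6 mm and 25 N. Now sliding it, tilting it and drawing it out.

Run:
```python
from h import *
OFF=-.008; ax,ay=axes(TY)
st=env.read_state(); c0=np.array(st["position"])-[0,0,OFF]
d=c0-M; xs,ys=d@ax,d@ay; print("start x,y",xs,ys)
def go(x,y,z,phi,yaw=TY,rate=.06,fl=15):
    p,o=pose(M+x*ax+y*ay+[0,0,z],yaw,phi,OFF)
    h=env.move_straight(p,o,rate=rate,force_limit=fl); s=env.read_state()
    print(h,round(y,3),round(z,3),phi,s["force"].round(1),round(s["opening"]*87,1))
    return h
def run():
    if go(xs,ys,.023,0,-11.1): return
    if go(xs*.5,-.038,.023,0): return
    for k in range(1,5):
        if go(xs*.5,-.038,.023+.030*k/4,.3*k/4,rate=.04): return
    for t in(.04,.08,.11):
        if go(xs*.5,-.038+t*np.cos(.3),.053+t*np.sin(.3),.3,rate=.08): return
    if go(xs*.5,.067,.14,.3,rate=.1): return
run()
print(env.read_state()["clock"],env.read_state()["position"])
a=env.grab_frame("side")["image"][120:270,200:400]
cv2.imwrite("pics/out.png",cv2.resize(a,(800,600),interpolation=cv2.INTER_CUBIC))
```

```text
start x,y 0.007109986034777441 -0.014275122477321496
False -0.014 0.023 0 [ 0.3  0.2 -0.1] 13.7
False -0.038 0.023 0 [-0.2  0.7 -1. ] 14.2
False -0.038 0.03 0.075 [-0.6  0.2 -1.1] 13.6
False -0.038 0.038 0.15 [ 0.6  0.1 -0.4] 13.9
False -0.038 0.045 0.22499999999999998 [ 0.7  0.3 -1.1] 14.1
False -0.038 0.053 0.3 [-0.3 -0.2 -0.7] 13.9
False 0.0 0.065 0.3 [-0.1  0.  -0.5] 13.9
False 0.038 0.077 0.3 [0.4 0.1 0.1] 14.0
False 0.067 0.086 0.3 [-0.5  0.1  0. ] 13.6
False 0.067 0.14 0.3 [ 0.8  0.2 -1.6] 13.8
21.8167 [ 0.45994648 -0.10318662  0.13198035]
```

View pics/out.png

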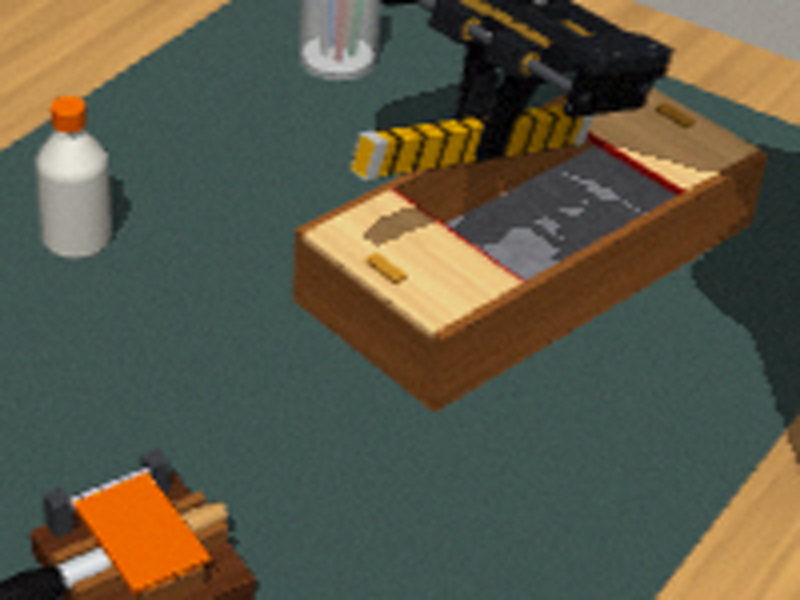

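The stick is out, held tilted above the till between (355,155) and (590,130), and clear of everything. Levelling it and moving it over the brush.

Run:
```python
from h import *
OFF=-.008; ax,ay=axes(TY)
B=H-.04*cx+.007*cy
c=M+.067*ay
p,o=pose([c[0],c[1],.2],TY,0,OFF); env.move_straight(p,o,rate=.1)
p,o=pose(B+[0,0,.2],CY,0,OFF); env.move_straight(p,o,rate=.15,force_limit=20)
p,o=pose(B+[0,0,.135],CY,0,OFF); env.move_straight(p,o,rate=.08,force_limit=20)
env.dwell(.5)
s=env.read_state();print(s["position"],s["tool_rot"],s["opening"]*87,s["finger_force"],s["qvel"].round(2),s["clock"])
im=[]
for n in("side","top"):
    f=env.grab_frame(n); u,v=proj(f,B+[0,0,.1]).astype(int)
    for t in("stick_center","brush_axis"):
        for r in env.search_frame(f,t)[:1]:print(n,t,r["xyz"],r["score"])
    print(n,[proj(f,B+k*cy+[0,0,.135]).round() -[u-70,v-70] for k in(-.11,.11)])
    im.append(cv2.resize(f["image"][v-70:v+70,u-70:u+70],(400,400),interpolation=cv2.INTER_CUBIC))
cv2.imwrite("pics/final.png",np.hstack(im))
```

```text
[0.47248353 0.23697442 0.12710087] [-1.79995747e+02  9.92861175e-03 -1.11798185e+02] 13.727596864232723 24.995696246623993 [-0.01 -0.01  0.02 -0.08  0.1   0.  ] 26.5083
side stick_center [0.4872, 0.2884, 0.1399] 0.69
side brush_axis [0.485, 0.2876, 0.0353] 0.52
side [array([112.,  43.]), array([23., 77.])]
top stick_center [0.4495, 0.173, 0.1472] 0.84
top [array([110.,  87.]), array([26., 51.])]
```

View pics/final.png

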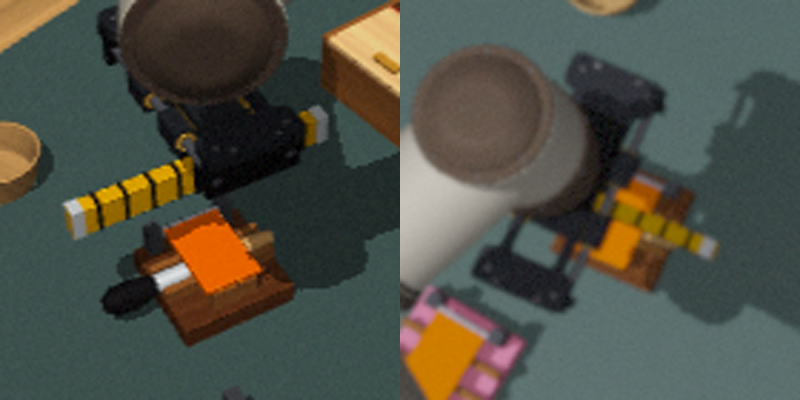

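The stick's ends appear at (320,123) and (70,218) in the side crop, where they were predicted. It is level and in line over the brush, and the keeper is down.

```bash
python3 -c "
from workcell import env
print(env.close_job())"
```

```text
the job is handed in; nothing more can be done
None
```

I handed the job in at about 27 s on the clock. The keeper is pressed flat, and the stick is out of the till and held still and level about 10 cm above the cradled brush, lined up with it. The pen cup, glue bottle and ring dish were not touched as far as I saw, and no verdict came back.

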